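Close up a circuit board's transport case

ROBOT

A 6-joint arm with a two-finger parallel gripper is mounted at the origin on the work surface; the furniture and walls round the work are solid. World frame = base frame: x ahead of the robot, y to its left, z up, the work surface at z = 0. Lengths are in m, angles in rad, forces in N, time in s.
With the tool pointing down it reaches from about 0.325 to 0.85 m from the base axis. Payload 4.4 kg.
Tool frame: the origin (TCP) lies midway between the tips of the shut fingers; the grasp point (between the pads) lies 19 mm behind it; y points along the fingers, z is the direction in which the jaws open and shut, and the axes are right-handed (so a half turn about y gives the same grasp; the last joint's range is limited). The gripper opens to 94 mm and grips with 3 to 60 N. Pads are 16 mm wide; open, the fingers measure 119 mm over their backs; the gripper's body (75 mm by 177 mm) begins 78 mm behind the grasp point.
Start: joints at [-0.859, 0.207, 1.542, -0, 1.393, -0.15], TCP at [0.437, -0.374, 0.205] pointing down, gripper open.
Joint ranges: [-2.73, 2.73], [-0.86, 2.22], [0.23, 2.46], [-1.11, 4.25], [0.08, 2.63], [-2.82, 2.82]. Speed limits (rad/s): [2.79, 2.79, 3.14, 3.14, 3.14, 3.14].

INTERFACE

Orientations are given as a unit quaternion [x, y, z, w].
In Python, from rig import ctrl gives the robot as it stands. The module is installed in compiled form; this text tells all that it offers.
- The arm moves only by the tool servo_tool, never from a script. Its argument "steps" is a list of rows, each a list of 5 numbers: the gripper command: -1 is fully open, 1 is shut, values between are in proportion, then the shift along the tool's x, y, z in mm, then the turn about the tool's y in degrees. A call has 1 to 12 rows; each row shifts and turns the commanded pose from where the row before left it, along the tool's axes as they then stand; what a row does not reach is not made up. A row lasts 1/10 s, in which the tool goes at most 50 mm and 8.59 degrees, less where a joint would pass 70% of its speed; a pose out of reach is approached as far as the arm can. A call with a gripper value outside its range is refused whole. The fingers move at their own pace and stop on an object; "newtons" is the grip in N (left out, the last holds). Time passes only in rows, so rows that do not move let the fingers close. It gives the time, the measured TCP pose, the force and the opening at its end, in the units of the state.
- ctrl.observe(): the state, without advancing time (a new reading comes with each control period).
- ctrl.get_image(name): name is "scene" or "top" or "wrist"; returns the picture (400x640x3 uint8, red, green, blue); there is no depth.
- ctrl.camera_params(name): a dict with "mtx" (3x3 intrinsics, pixels), "R" (3x3) and "t" (3): a world point X has camera coordinates R X + t; the wrist camera has in their place "hand_eye" (4x4, takes a point from camera to tool coordinates, whose origin is the TCP and whose axes are the tool frame's). Camera axes: x right, y down, z forward; pixel columns grow to the right and rows downward; lengths in m; the calibration is good to about 2 mm. A picture is of the moment at which its call begins: read the wrist's pose just before it. camera_params takes no time and is no camera call.
- ctrl.finish_job(): hands the job in, once; it reports no verdict.
Trained networks look in the newest picture that a camera, given by its name, has taken for a name from the list of things; names that differ only in an ending like _2 or _b are one class to them, and where a whole thing is asked for, a point or a joint stands for the part that bears it (a point fixed in the world has none). Each returns a list of dicts, best first, with "confidence" (0 to 1); they miss things now and then, are a little off and sometimes report something else, mostly with a low value. They report only what shows in the picture. A call takes as long as a camera call.
- ctrl.spot_in(camera, thing): "uv" ([column, row] in pixels, amid what is visible of it).
- ctrl.place_of(camera, thing): "uv" ([column, row] in pixels: a listed point, or the origin of a listed thing).
The state is a dict: "clock": time; "joints": joint angles; "dq": joint speeds; "joint_efforts": joint torques, N m; "ee_pos": TCP position; "tcp_rot": TCP orientation; "force": force on the tool from outside, world axes, zero at the start; "ft_torque": the same for the moment, N m; "opening": finger opening in m.
Only numpy, scipy, OpenCV 4.12 (cv2) and the standard library are available. Lean on these libraries where they do the work, as an engineer would, in place of code of your own. Each camera call takes 0.05 s, during which the arm holds its last target.

TASK

Pack the circuit board for transport: fold the upright orange flap all the way down over the board, and then swing the grey cover of the case fully shut over it. Only push with the fingertips, on the outer faces of flap and cover: do not grip or lift anything or touch their foam-padded inner faces, leave the board lying in its bed, and leave the things standing around undisturbed.

Things in the scene. Friction and masses are not known exactly. Their poses are not given: they have to be found in the camera images.
- case: Fixed open grey case, 210 mm along its x, 170 mm along its y, walls 6 mm thick and 70 mm high. Origin: centre of its underside, on the table; z up; at yaw 0 x points away from the robot and y to the left. A black carrying handle sticks out 20 mm from its -x wall. A board lies in a foam bed inside; flap and cover are hinged along x, the flap at the +y side, the cover at the -y side.
- flap (a joint): Angle (rad) of the orange flap (56 mm along the case's x, 80 mm from hinge to free edge, 4 mm thick): 0 = folded down level over the board, about 1.57 = upright, 1.75 = stop. Stiff hinge: it stays where it is left; about 1.3 N at the free edge moves it. Folded down, its upper face is 54 mm above the table, 16 mm below the case rim. Its outer face is the one towards the case's +y side when upright, and on top when folded down.
- flap_hinge (a point): Middle of the flap's hinge axis (in the case frame x 0, y +73 mm, z 52 mm), in the middle of the flap's thickness.
- flap_edge (a point): Middle of the flap's free edge on its outer face, 80 mm from the hinge axis.
- flap_pad: Black foam pad, 56x50x4 mm, flush with the sides, on the inner face of the flap (the face that comes to lie on the board side); not to be touched. Origin at the flap's hinge axis.
- cover (a joint): Angle (rad) of the grey cover (206 mm along x, 175 mm from hinge to free edge, 6 mm thick): 0 = shut, top face 76 mm above the table; 1.57 = upright; 2.0 = stop, leaning outward. Stiff: stays where left; up to 3 N at the edge moves it. Outer face: towards the case's -y side, on top when shut. Open, its edge is up to 247 mm high, maybe beside the gripper at the start: rise straight up first.
- cover_hinge (a point): Middle of the cover's hinge axis (in the case frame x 0, y -88 mm, z 72 mm); the cover's outer face lies 4 mm outside this axis.
- cover_edge (a point): Middle of the cover's free edge on its outer face, 175 mm from the hinge axis.
- cover_liner: Black foam pad, 166x125x6 mm, on the inner face of the cover; not to be touched. Origin at the cover's hinge axis.
- board: Loose green circuit board, 184x124x7 mm, lying in the case's bed 30 mm above the table. Origin: centre of its underside. (Room equipment that arms must clear: a grey hood over the table's left, rim 0.62 m up, x 0.19 to 0.56, y -0.10 to 0.35; a tall board magazine right of the robot's base, x below 0.16, y below -0.19, 0.55 m high.)
- test_weight: Bystander, loose, not to be disturbed: brass-coloured knobbed test weight, 29 mm across, 51 mm tall. Origin: centre of its underside.
- loupe: Bystander, loose, not to be disturbed: black eyepiece loupe, 37 mm across, 34 mm tall. Origin: centre of its underside.
- counter: Bystander, loose, not to be disturbed: light round hand tally counter, 44x60x28 mm. Origin: centre of its underside.
- check_stamp: Bystander, loose, not to be disturbed: wooden-handled rubber stamp standing upright, 24x34x67 mm. Origin: centre of its underside.

How it is judged:
By the outcome, as a careful person would: the job done as asked, in the order asked, and still so for the second after the job is handed in, with the robot touching nothing.
It also fails if it takes over 59 s, if anything falls off the work surface, if the arm or the gripper's body presses on something with over 40 N, if the wrist force passes 120 N, or if a joint passes its speed limit or range.

## Working session

There is one attempt and no reset: what is moved stays moved. The work goes in short steps, Python scripts to look and compute and a tool call to move; the robot and the scene stay as the last step left them, time stands still between calls to the robot, and variables do not carry over. Pictures are saved under pics/ and viewed, and the job is handed in when it is done.

Besides the shell and the picture viewer there is one more tool, called after "Request:" as name(argument=value, ...), one argument or row to a line, values as JSON. servo_tool: Moves the arm, as the interface text tells. Its arguments: {"type":"object","properties":{"steps":{"type":"array"},"newtons":{"type":"number"}},"required":["steps"]}

```bash
mkdir -p pics
cat > h.py <<'E'
import numpy as np, cv2
from rig import ctrl
from scipy.spatial.transform import Rotation as Rn
def save(n,f):
    im=ctrl.get_image(n); cv2.imwrite(f'pics/{f}.png',im[:,:,::-1]); return im
def proj(n,X):
    c=ctrl.camera_params(n); X=np.atleast_2d(X)
    p=(np.array(c['R'])@X.T).T+np.array(c['t']); q=(np.array(c['mtx'])@p.T).T
    return q[:,:2]/q[:,2:]
def ray(n,uv,z):
    c=ctrl.camera_params(n);R=np.array(c['R']);t=np.array(c['t'])
    d=R.T@np.linalg.inv(np.array(c['mtx']))@np.array([*uv,1.]); o=-R.T@t
    return o+d*(z-o[2])/d[2]
E
python3 - <<'E'
from h import *
for n in ['scene','top']:
    save(n,n+'0')
    c=ctrl.camera_params(n); print(n,np.round(-np.array(c['R']).T@c['t'],3))
    for th in ['flap_hinge','flap_edge','cover_hinge','cover_edge','case','board']:
        print(th,[(np.round(d['uv'],1).tolist(),round(d['confidence'],2)) for d in ctrl.place_of(n,th)[:2]])
s=ctrl.observe(); print(s)
print(Rn.from_quat(s['tcp_rot']).as_matrix().round(3))
E
```

```text
scene [0.046 0.807 0.611]
flap_hinge [([313.1, 205.4], 0.88)]
flap_edge [([315.6, 179.8], 0.84)]
cover_hinge [([343.2, 182.4], 0.78), ([328.5, 200.9], 0.29)]
cover_edge [([352.6, 129.7], 0.57)]
case [([326.2, 212.4], 0.75), ([258.9, 277.6], 0.16)]
board [([327.2, 202.2], 0.77), ([258.1, 278.7], 0.73)]
top [ 0.408 -0.041  0.984]
flap_hinge [([322.5, 206.2], 0.75)]
flap_edge [([320.3, 207.8], 0.74)]
cover_hinge [([386.5, 220.3], 0.82), ([431.2, 262.2], 0.33)]
cover_edge [([412.8, 217.7], 0.95)]
case []
board [([350.4, 212.5], 0.72)]
{'clock': 0.7, 'joints': array([-8.58523790e-01,  2.06544020e-01,  1.54147159e+00, -1.25321492e-05,
        1.39348308e+00, -1.50523305e-01]), 'dq': array([ 0.00063672,  0.0006439 ,  0.00054923,  0.00021302, -0.00103896,
        0.00064515]), 'joint_efforts': array([-1.30355893e-03, -3.70760787e+01, -2.81691045e+01,  6.98962156e-02,
        2.74866406e-02,  5.51303216e-06]), 'ee_pos': array([ 0.43680488, -0.37397358,  0.205492  ]), 'tcp_rot': array([ 0.29566607, -0.64228969,  0.64235595, -0.2956761 ]), 'force': array([-0.59985166,  0.2307334 ,  0.75930747]), 'ft_torque': array([ 0.03335963, -0.00596987,  0.01812607]), 'opening': 0.0940049394620949}
[[-0.65  0.    0.76]
 [-0.76 -0.   -0.65]
 [ 0.   -1.    0.  ]]
```

View pics/scene0.png

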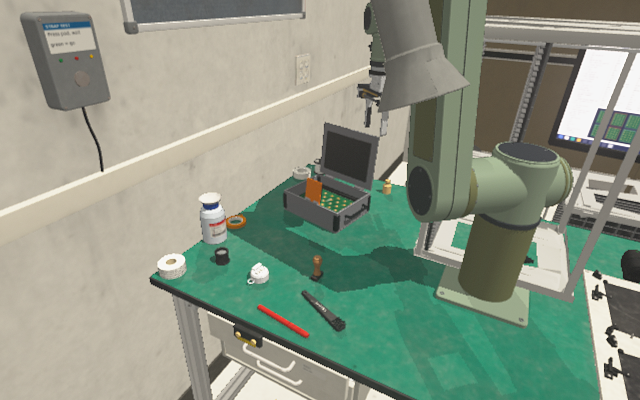

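View pics/top0.png

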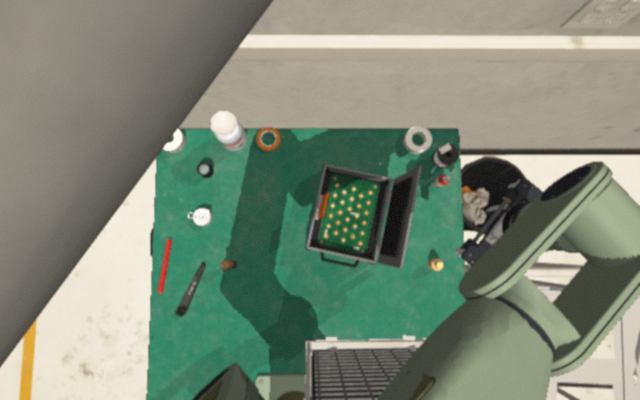

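```bash
cat >> h.py <<'E'
from scipy.optimize import least_squares
def Rz(a): return np.array([[np.cos(a),-np.sin(a),0],[np.sin(a),np.cos(a),0],[0,0,1]])
def flap_pt(a,u,w,n): # u along x, w from hinge toward edge, n outward normal from mid
    # folded: dir -y, outward +z ; upright: dir +z, outward +y
    d=np.array([0,-np.cos(a),np.sin(a)]);o=np.array([0,np.sin(a),np.cos(a)])
    return np.array([u,.073,.052])+w*d+n*o
def cov_pt(a,u,w,n):
    d=np.array([0,np.cos(a),np.sin(a)]);o=np.array([0,-np.sin(a),np.cos(a)])
    return np.array([u,-.088,.072])+w*d+n*o
def W(p,X): return np.array([p[0],p[1],0])+Rz(p[2])@np.asarray(X)
E
python3 - <<'E'
from h import *
obs={'scene':dict(fh=(313.1,205.4),fe=(315.6,179.8),ch=(343.2,182.4),ce=(352.6,129.7)),
'top':dict(fh=(322.5,206.2),fe=(320.3,207.8),ch=(386.5,220.3),ce=(412.8,217.7))}
def pts(p): return dict(fh=W(p,[0,.073,.052]),fe=W(p,flap_pt(p[3],0,.08,.002)),ch=W(p,[0,-.088,.072]),ce=W(p,cov_pt(p[4],0,.175,.004)))
def f(p):
    P=pts(p); return np.concatenate([(proj(n,P[k])[0]-obs[n][k]) for n in obs for k in obs[n]])
for y0 in [-.2,0.2]:
    r=least_squares(f,[.5,-.1,y0,1.57,1.8],loss='soft_l1'); print(r.x.round(4),r.cost,r.fun.round(1))
p=r.x; np.save('p.npy',p)
for n in ['scene','top']:
    im=cv2.imread(f'pics/{n}0.png')
    def line(L,c):
        q=proj(n,[W(p,x) for x in L]); q=((q-ctr)*S+[400,300]).round().astype(int)
        cv2.polylines(big,[q],True,c,1)
    ctr=proj(n,W(p,[0,0,.07]))[0]; S=5
    M=np.array([[S,0,400-S*ctr[0]],[0,S,300-S*ctr[1]]]); big=cv2.warpAffine(im,M,(800,600),flags=cv2.INTER_CUBIC)
    cv2.imwrite(f'pics/{n}0raw.png',big)
    line([[.105*a,.085*b,.07] for a,b in [(1,1),(1,-1),(-1,-1),(-1,1)]],(0,255,255))
    line([[.105*a,.085*b,0] for a,b in [(1,1),(1,-1),(-1,-1),(-1,1)]],(0,180,180))
    line([flap_pt(p[3],u,w,.002) for u,w in [(-.028,0),(.028,0),(.028,.08),(-.028,.08)]],(255,0,255))
    line([cov_pt(p[4],u,w,.004) for u,w in [(-.103,0),(.103,0),(.103,.175),(-.103,.175)]],(255,255,0))
    cv2.imwrite(f'pics/{n}0o.png',big)
for th in ['test_weight','loupe','counter','check_stamp']:
    d=ctrl.place_of('top',th)
    print(th,[(np.round(ray('top',e['uv'],0),3),round(e['confidence'],2)) for e in d[:2]])
E
```

```text
[ 0.4829 -0.1342 -0.1911  1.5288  1.6533] 9.582863110876898 [ 0.4 -0.4 -1.2  1.   1.6 -1.1 -0.7 -1.5 -2.6  3.3  1.  -1.5 -0.3  1.
  0.2 -0.4]
[ 0.4829 -0.1342 -0.1911  1.5288  1.6533] 9.582863111045356 [ 0.4 -0.4 -1.2  1.   1.6 -1.1 -0.7 -1.5 -2.6  3.3  1.  -1.5 -0.3  1.
  0.2 -0.4]
test_weight [(array([ 0.495, -0.139,  0.   ]), 0.57), (array([ 0.357, -0.347,  0.   ]), 0.46)]
loupe [(array([0.606, 0.231, 0.   ]), 0.58)]
counter [(array([0.478, 0.248, 0.   ]), 0.82)]
check_stamp [(array([0.361, 0.17 , 0.   ]), 0.53), (array([0.606, 0.232, 0.   ]), 0.53)]
```

View pics/scene0o.png

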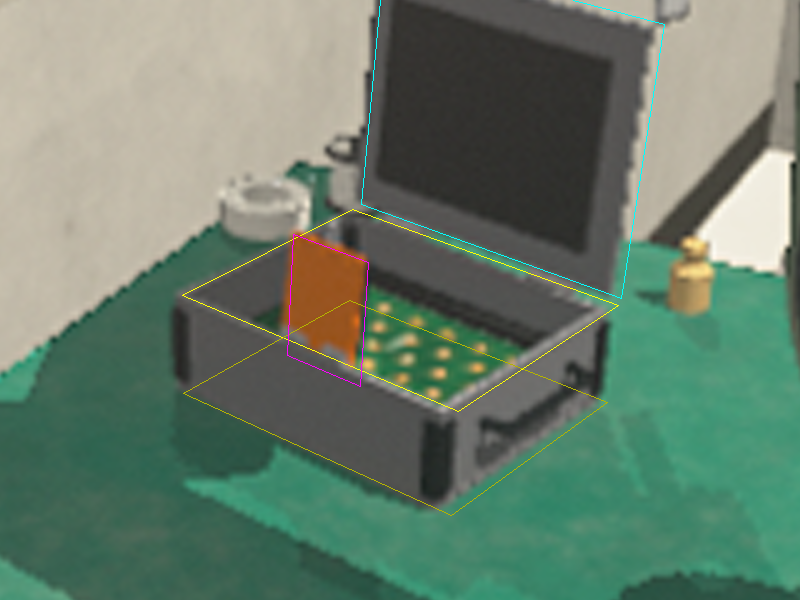

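View pics/top0o.png

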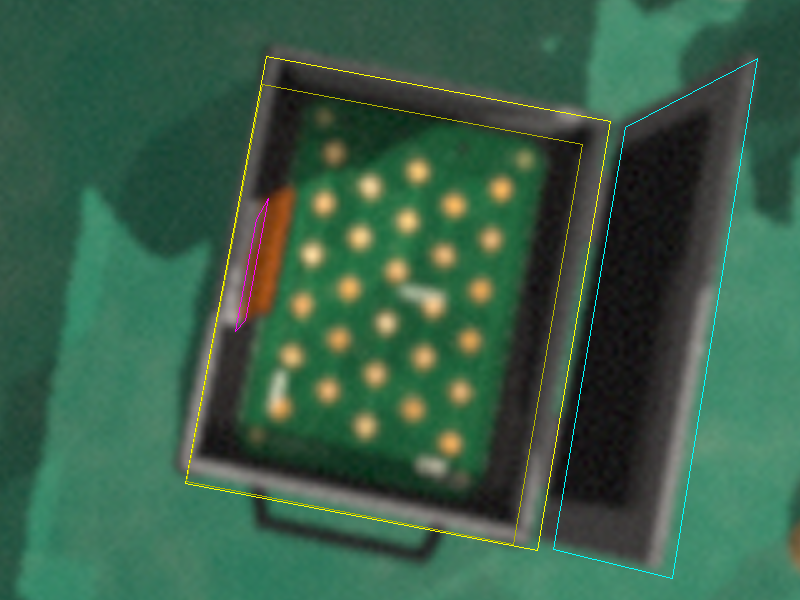

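Run:
```python
from h import *
p=np.load('p.npy')
for n,S,h in [('top',9,.09),('scene',8,.09)]:
    im=cv2.imread(f'pics/{n}0.png')
    ctr=proj(n,W(p,[0,0 if n=='top' else -0.03,h]))[0].round()
    if n=='top': ctr+= [8,0]
    M=np.array([[S,0,400-S*ctr[0]],[0,S,300-S*ctr[1]]],float); big=cv2.warpAffine(im,M,(800,600),flags=cv2.INTER_CUBIC)
    print(n,ctr)
    for k in range(0,800,S*10): cv2.putText(big,str(int((k-400)/S+ctr[0])),(k,10),0,.35,(255,255,255),1); cv2.line(big,(k,0),(k,5),(255,255,255))
    for k in range(60,600,S*10): cv2.putText(big,'%.1f'%((k-300)/S+ctr[1]),(0,k),0,.35,(255,255,255),1)
    cv2.imwrite(f'pics/{n}z.png',big)
```

```text
top [359. 214.]
scene [335. 182.]
```

View pics/topz.png

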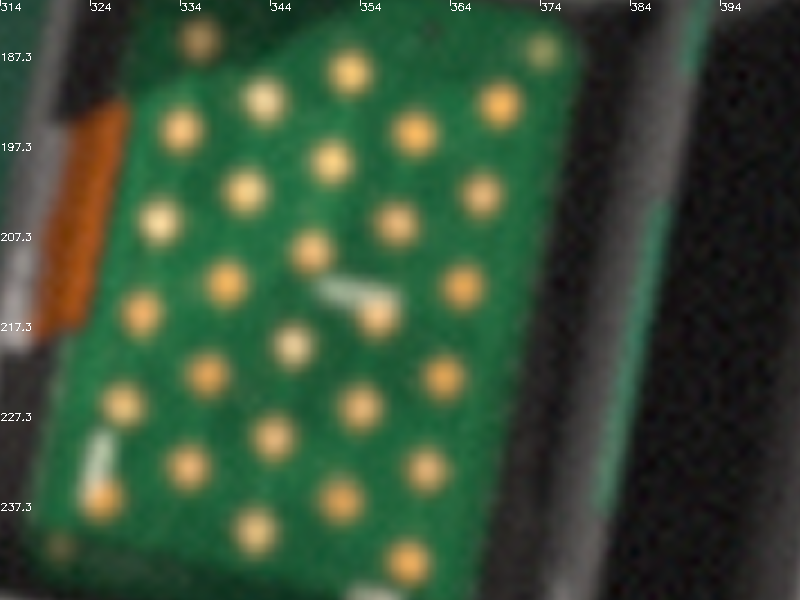

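View pics/scenez.png

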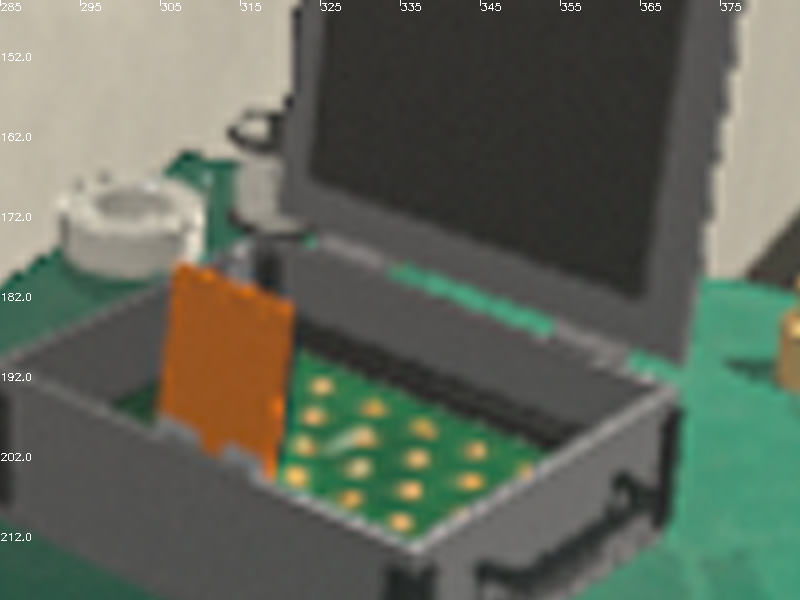

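```bash
cat > fit.py <<'E'
from h import *
p=np.load('p.npy')
def z5(n,a): 
    p0=[0.4829,-0.1342,-0.1911]
    return (np.array(a)-[400,300])/5+proj(n,W(p0,[0,0,.07]))[0]
r=lambda a,b,z=.07:(lambda p:[.105*a,.085*b,z])
F=lambda u,w,n:(lambda p:flap_pt(p[3],u,w,n))
C=lambda u,w,n:(lambda p:cov_pt(p[4],u,w,n))
O=[('scene',r(-1,1),(336.9,213.5)),('scene',r(-1,-1),(369.75,193.25)),('scene',r(1,-1),(316.25,174.5)),('scene',r(1,1),z5('scene',(175,297))),
('top',r(1,1),z5('top',(270,47))),('top',r(1,-1),z5('top',(608,107))),('top',r(-1,1),z5('top',(181,466))),('top',r(-1,-1),z5('top',(530,543))),
('scene',F(.028,.08,.002),(307.25,177.6)),('scene',F(-.028,.08,.002),(321.9,182)),
('top',F(.028,.08,-.002),(328.8,191.8)),('top',F(-.028,.08,-.002),(323.4,217.3)),
('scene',C(0,.175,.004),(352.6,129.7)),('top',C(0,.175,.004),(412.8,217.7)),('top',C(.103,.175,.004),z5('top',(757,60))),('top',C(-.103,.175,.004),z5('top',(664,573)))]
f=lambda q:np.concatenate([proj(n,W(q,g(q)))[0]-uv for n,g,uv in O])
s=least_squares(f,p,loss='soft_l1');q=s.x;print(q.round(4),s.fun.round(1));np.save('p.npy',q)
print('flap edge out',W(q,flap_pt(q[3],0,.08,.002)).round(3),'hinge',W(q,[0,.073,.052]).round(3))
print('cover edge out',W(q,cov_pt(q[4],0,.175,.004)).round(3),'hinge',W(q,[0,-.088,.072]).round(3))
E
python3 fit.py
```

```text
[ 0.4872 -0.1318 -0.214   1.4126  1.6669] [ 0.4 -0.1  0.8 -0.7  2.1 -1.6 -0.2 -0.8 -0.6 -0.6  0.3  2.  -1.1  0.6
 -0.8  0.3 -0.1 -0.7 -0.1  0.7 -0.1  1.1  0.1 -0.2 -1.2 -1.4 -0.2 -1.1
  0.8 -0.9  0.1 -0. ]
flap edge out [ 0.5   -0.071  0.131] hinge [ 0.503 -0.06   0.052]
cover edge out [ 0.464 -0.238  0.246] hinge [ 0.469 -0.218  0.072]
```

Request:
servo_tool(
  steps=[
    [1, 0, -40, 0, 0],
    [1, 0, -40, 0, 0],
    [1, 0, -40, 0, 0],
    [1, 0, 0, 0, 0],
  ],
  newtons=10,
)

```text
clock: 1.3
ee_pos: [0.4391, -0.3765, 0.3333]
tcp_rot: [0.294, -0.638, 0.647, -0.297]
force: [0.2, -0.2, 0.3]
opening: 0.0651
```

Run:
```python
from h import *
s=ctrl.observe();print(s['clock'],s['joints'].round(4).tolist(),s['ee_pos'].round(4).tolist(),s['opening'],s['force'])
```

```text
1.3 [-0.8584, 0.1371, 1.3624, 0.0001, 1.6281, -0.1505] [0.4391, -0.3765, 0.3333] 0.06506591929798596 [ 0.17064064 -0.18697403  0.29515659]
```

Request:
servo_tool(
  steps=[
    [1, 0, 0, -40, 0],
    [1, 0, 0, -40, 0],
    [1, 0, 0, 0, 0],
    [1, 0, 0, 0, 0],
  ],
)

```text
clock: 1.7
ee_pos: [0.3757, -0.3216, 0.3251]
tcp_rot: [0.296, -0.642, 0.642, -0.296]
force: [0.8, -0.1, -0.4]
opening: 0.0332
```

Run:
```python
from h import *
s=ctrl.observe();print(s['clock'],s['joints'].round(4).tolist(),s['ee_pos'].round(4).tolist(),s['tcp_rot'].round(4).tolist(),s['opening'],s['force'])
print([(n,ctrl.camera_params(n)['mtx'][0][0]) for n in ['top','scene']])
print(proj('top',[[0,0,0],[0,0,.5]]),proj('scene',[[0,0,0],[0,0,.4],[0,.08,.4]]))
```

```text
1.7 [-0.8832, -0.0365, 1.5603, 0.0001, 1.6176, -0.1749] [0.3757, -0.3216, 0.3251] [0.2956, -0.6423, 0.6424, -0.2957] 0.033215372593670495 [ 0.76640001 -0.0576905  -0.39668598]
[('top', np.float64(382.57894707703997)), ('scene', np.float64(377.5811978104206))]
[[294.81603576 413.91989533]
 [276.3754128  604.49564326]] [[483.0252546  287.09291732]
 [534.40225532 125.37809911]
 [533.61884512 137.63221713]]
```

```bash
cat > fk.py <<'E'
from h import *
D=[([-.8585,.2065,1.5415,1.3935],[.4368,-.3740,.2055]),([-.8584,.1371,1.3624,1.6281],[.4391,-.3765,.3333]),([-.8832,-.0365,1.5603,1.6176],[.3757,-.3216,.3251])]
if __name__=='__main__':
    A=[];b=[]
    Lt=.3
    for j,e in D:
        th=j[1]+j[2];ph=th+j[3]; ro=np.sqrt(e[0]**2+e[1]**2-.0862**2)
        # unknown a1,H,L1,c1,c2
        A.append([1,0,np.sin(j[1]),np.sin(th),np.cos(th)]);b.append(ro-Lt*np.sin(ph))
        A.append([0,1,np.cos(j[1]),np.cos(th),-np.sin(th)]);b.append(e[2]-Lt*np.cos(ph)-0)
    A=np.array(A);print(np.linalg.svd(A)[1]);x,res,*_=np.linalg.lstsq(A,np.array(b),rcond=None);print(x,A@x-b)
    A2=np.delete(A,4,1);x,*_=np.linalg.lstsq(A2,np.array(b),rcond=None);print(x,A2@x-b)
E
python3 fk.py
```

```text
[2.99485062 2.44566173 0.13934308 0.13688935 0.10701987]
[1.75743624e-05 2.41147657e-01 4.57432763e-01 4.99595375e-01
 9.68053770e-02] [ 8.30842999e-07  5.05971910e-06  1.81736589e-06  4.71750154e-05
 -2.64820889e-06 -5.22347345e-05]
[0.00357181 0.21370308 0.38800247 0.50124185] [ 0.00800471 -0.00039552 -0.01118678  0.00050054  0.00318206 -0.00010502]
```

```bash
cat > fk2.py <<'E'
from h import *
from scipy.optimize import fsolve
H,L1,c1,c2,Lt,d=.2411,.4574,.4996,.0968,.3,.0862
def ik(e):
    e=np.array(e);R=np.hypot(e[0],e[1]);ro=np.sqrt(R*R-d*d);j1=np.arctan2(e[1],e[0])-np.arcsin(d/R)
    f=lambda q:[L1*np.sin(q[0])+c1*np.sin(q[1])+c2*np.cos(q[1])-ro,H+L1*np.cos(q[0])+c1*np.cos(q[1])-c2*np.sin(q[1])-Lt-e[2]]
    q=fsolve(f,[.1,1.6]); return j1,q[0],q[1]
def pts(e,s=d):
    j1,a,t=ik(e);u=np.array([np.cos(j1),np.sin(j1),0]);v=np.array([-np.sin(j1),np.cos(j1),0]);z=np.array([0,0,1])
    S=H*z+s*v;E=S+L1*(np.sin(a)*u+np.cos(a)*z);Wf=E+c1*(np.sin(t)*u+np.cos(t)*z);Wt=Wf+c2*(np.cos(t)*u-np.sin(t)*z)
    return S,E,Wf,Wt,(j1,a,t)
E
python3 - <<'E'
from fk2 import *
for s in [0,.09,.14,.2]:
    P=pts([.4368,-.374,.2055],s); print(s,proj('scene',P[:4]).round().tolist(),proj('top',P[:4]).round().tolist())
for e in [[.4757,-.06,.14],[.5,-.03,.13],[.5,-.08,.12],[.5,-.1,.06],[.47,-.28,.25],[.5,-.2,.3],[.44,-.05,.3]]:
    P=pts(e); print(e,np.round(P[4],3),[x.round(3).tolist() for x in P[1:4]])
E
python3 -c "
from h import *
save('scene','scene1');save('top','top1')"
```

```text
0 [[511.0, 199.0], [547.0, -54.0], [413.0, -2.0], [411.0, 33.0]] [[289.0, 472.0], [357.0, 763.0], [712.0, 270.0], [623.0, 274.0]]
0.09 [[473.0, 203.0], [502.0, -57.0], [384.0, -3.0], [383.0, 33.0]] [[257.0, 433.0], [271.0, 652.0], [648.0, 203.0], [573.0, 220.0]]
0.14 [[451.0, 205.0], [475.0, -59.0], [368.0, -4.0], [367.0, 33.0]] [[240.0, 411.0], [224.0, 593.0], [613.0, 166.0], [545.0, 190.0]]
0.2 [[423.0, 208.0], [442.0, -61.0], [348.0, -4.0], [348.0, 33.0]] [[219.0, 386.0], [170.0, 523.0], [572.0, 123.0], [512.0, 155.0]]
[0.4757, -0.06, 0.14] [-0.306  0.071  1.91 ] [[0.057, 0.072, 0.697], [0.506, -0.07, 0.531], [0.476, -0.06, 0.44]]
[0.5, -0.03, 0.13] [-0.233  0.129  1.926] [[0.077, 0.07, 0.695], [0.533, -0.038, 0.521], [0.5, -0.03, 0.43]]
[0.5, -0.08, 0.12] [-0.33   0.153  1.946] [[0.094, 0.059, 0.693], [0.534, -0.091, 0.51], [0.5, -0.08, 0.42]]
[0.5, -0.1, 0.06] [-0.367  0.245  2.072] [[0.134, 0.041, 0.685], [0.543, -0.117, 0.445], [0.5, -0.1, 0.36]]
[0.47, -0.28, 0.25] [-0.696  0.115  1.669] [[0.096, 0.032, 0.695], [0.477, -0.286, 0.646], [0.47, -0.28, 0.55]]
[0.5, -0.2, 0.3] [-0.541  0.07   1.572] [[0.072, 0.057, 0.697], [0.5, -0.2, 0.697], [0.5, -0.2, 0.6]]
[0.44, -0.05, 0.3] [-0.309 -0.144  1.565] [[-0.036, 0.102, 0.694], [0.439, -0.05, 0.697], [0.44, -0.05, 0.6]]
```

View pics/scene1.png

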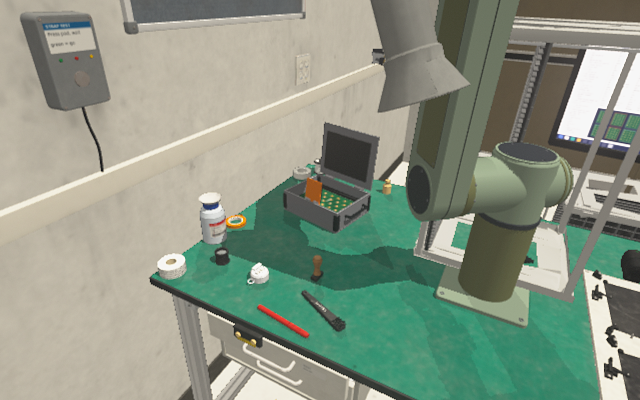

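View pics/top1.png

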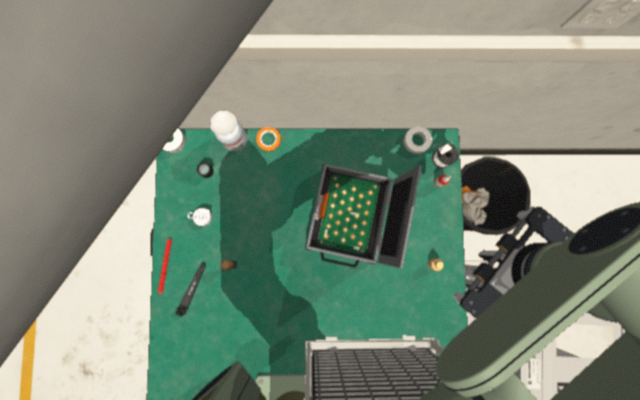

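Run:
```python
from fk2 import *
import itertools
C=np.array(list(itertools.product([.19,.56],[-.10,.35],[.62])))
print(C[:,:2].tolist());print(proj('scene',C).round().tolist());print(proj('top',C).round().tolist())
C[:,2]=.75;print(proj('top',C).round().tolist())
c=ctrl.camera_params('scene');print(np.array(c['R'])[2])
print(proj('scene',[.4368,-.374,.2055]),proj('scene',[.4368,-.374,.5]),proj('top',[.4368,-.374,.2055]),proj('top',[.3757,-.3216,.3251]))
P=pts([.3757,-.3216,.3251]);print([x.round(3) for x in P[:4]],proj('top',P[:4]).round().tolist())
s=ctrl.observe();print(s['joint_efforts'].round(2),s['ee_pos'])
```

```text
[[0.19, -0.1], [0.19, 0.35], [0.56, -0.1], [0.56, 0.35]]
[[464.0, -10.0], [396.0, -16.0], [303.0, -14.0], [152.0, -21.0]]
[[378.0, 492.0], [-136.0, 499.0], [371.0, 92.0], [-91.0, 91.0]]
[[420.0, 644.0], [-419.0, 659.0], [401.0, 11.0], [-305.0, 8.0]]
[ 0.39804913 -0.77759548 -0.48672596]
[[373.90500251 130.35891558]] [[383.9142754  35.290569 ]] [[474.11187499 231.25394859]] [[474.96940067 264.37467177]]
[array([0.067, 0.055, 0.241]), array([0.056, 0.068, 0.698]), array([ 0.373, -0.318,  0.722]), array([ 0.376, -0.322,  0.625])] [[259.0, 433.0], [144.0, 797.0], [718.0, 296.0], [612.0, 280.0]]
[  0.05 -28.77 -29.49   0.07   0.06  -0.  ] [ 0.37659288 -0.32251604  0.32549577]
```

Run:
```python
from fk2 import *
c=ctrl.camera_params('scene');R=np.array(c['R']);o=-R.T@np.array(c['t'])
for uv in [(382,108),(468,85),(425,97),(372,0),(436,0)]:
    d=R.T@np.linalg.inv(c['mtx'])@np.array([*uv,1.])
    for t in [.3,.5,.7,.9]:
        X=o+d*t; print(uv,t,X.round(3),proj('top',X).round().tolist())
```

```text
(382, 108) 0.3 [0.137 0.518 0.531] [[-205.0, 500.0]]
(382, 108) 0.5 [0.198 0.325 0.478] [[18.0, 417.0]]
(382, 108) 0.7 [0.258 0.132 0.424] [[188.0, 354.0]]
(382, 108) 0.9 [ 0.319 -0.06   0.371] [[324.0, 303.0]]
(468, 85) 0.3 [0.081 0.478 0.549] [[-196.0, 569.0]]
(468, 85) 0.5 [0.105 0.259 0.507] [[50.0, 513.0]]
(468, 85) 0.7 [0.128 0.04  0.466] [[248.0, 468.0]]
(468, 85) 0.9 [ 0.151 -0.179  0.424] [[411.0, 431.0]]
(425, 97) 0.3 [0.109 0.498 0.54 ] [[-200.0, 533.0]]
(425, 97) 0.5 [0.151 0.292 0.492] [[33.0, 463.0]]
(425, 97) 0.7 [0.193 0.086 0.444] [[216.0, 408.0]]
(425, 97) 0.9 [ 0.235 -0.119  0.397] [[364.0, 363.0]]
(372, 0) 0.3 [0.165 0.486 0.606] [[-275.0, 520.0]]
(372, 0) 0.5 [0.245 0.271 0.602] [[-22.0, 423.0]]
(372, 0) 0.7 [0.324 0.057 0.599] [[211.0, 333.0]]
(372, 0) 0.9 [ 0.404 -0.157  0.595] [[426.0, 250.0]]
(436, 0) 0.3 [0.121 0.462 0.607] [[-258.0, 576.0]]
(436, 0) 0.5 [0.17  0.232 0.604] [[13.0, 510.0]]
(436, 0) 0.7 [0.22  0.001 0.602] [[267.0, 448.0]]
(436, 0) 0.9 [ 0.269 -0.229  0.599] [[505.0, 389.0]]
```

Run:
```python
import cv2
a=cv2.imread('pics/top1.png')[150:400,400:640];b=cv2.imread('pics/top0.png')[150:400,400:640]
cv2.imwrite('pics/cmp.png',cv2.resize(cv2.hconcat([b,a]),(800,417),interpolation=cv2.INTER_CUBIC))
```

```text
(no output)
```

View pics/cmp.png

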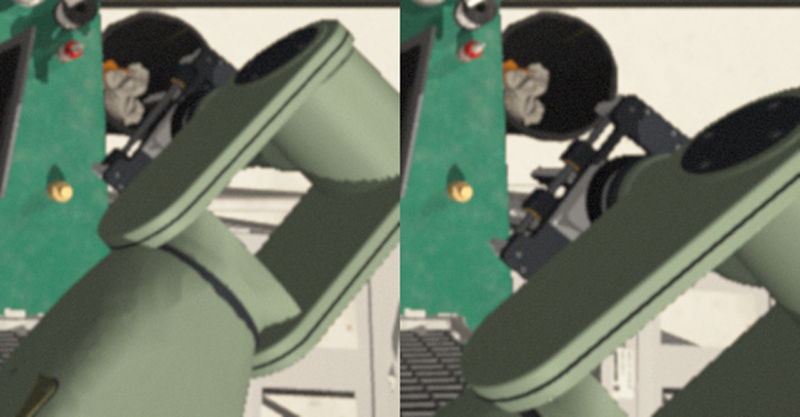

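Request:
servo_tool(
  steps=[
    [1, 0, 45, 0, 0],
    [1, 0, 45, 0, 0],
    [1, 0, 45, 0, 0],
    [1, 0, 40, 0, 0],
    [1, 0, 0, 0, 0],
    [1, 0, 0, 0, 0],
  ],
)

```text
clock: 2.4
ee_pos: [0.3765, -0.3224, 0.1505]
tcp_rot: [-0.296, 0.643, -0.642, 0.296]
force: [0.7, -1.1, 0.7]
opening: 0.0004
```

```bash
cat > st.py <<'E'
from h import *
s=ctrl.observe();print(s['clock'],s['joints'].round(5).tolist(),s['ee_pos'].round(5).tolist(),s['tcp_rot'].round(4).tolist(),round(s['opening'],4),s['force'].round(2))
E
python3 st.py
```

```text
2.4 [-0.88298, 0.09284, 1.79102, 6e-05, 1.25874, -0.17503] [0.37653, -0.32244, 0.15051] [-0.2958, 0.6427, -0.642, 0.2956] 0.0004 [ 0.68 -1.07  0.73]
```

Run:
```python
from h import *
D=[([-.8585,.20654,1.54147,1.39348],[.43680,-.37397,.20549]),([-.8584,.1371,1.3624,1.6281],[.4391,-.3765,.3333]),([-.8832,-.0365,1.5603,1.6176],[.3757,-.3216,.3251]),([-.88298,.09284,1.79102,1.25874],[.37653,-.32244,.15051])]
A=[];b=[]
for j,e in D:
    th=j[1]+j[2];ph=th+j[3]; ro=np.sqrt(e[0]**2+e[1]**2-.0862**2)
    A.append([1,0,np.sin(j[1]),np.sin(th),np.cos(th),np.sin(ph)]);b.append(ro)
    A.append([0,1,np.cos(j[1]),np.cos(th),-np.sin(th),np.cos(ph)]);b.append(e[2])
A=np.array(A);b=np.array(b);print(np.linalg.svd(A)[1]);
for Lt in [None,.2,.25,.3,.35]:
    if Lt is None: x,*_=np.linalg.lstsq(A,b,rcond=None);print(x.round(4),((A@x-b)*1000).round(2))
    else:
        x,*_=np.linalg.lstsq(A[:,:5],b-A[:,5]*Lt,rcond=None);print(Lt,x.round(4),((A[:,:5]@x-b+A[:,5]*Lt)*1000).round(2))
```

```text
[3.98622997 2.82317392 0.26116181 0.2259161  0.14279417 0.0050843 ]
[0.     0.2772 0.4549 0.4996 0.0942 0.3361] [ 0.    0.   -0.    0.06 -0.   -0.06 -0.    0.  ]
0.2 [0.     0.1404 0.46   0.5    0.0986] [ 0.6  -0.09 -0.55  0.04  0.35 -0.04 -0.41  0.09]
0.25 [0.     0.1907 0.4581 0.4998 0.097 ] [ 0.38 -0.06 -0.35  0.05  0.22 -0.05 -0.26  0.06]
0.3 [0.     0.2409 0.4562 0.4997 0.0954] [ 0.16 -0.02 -0.15  0.05  0.09 -0.06 -0.11  0.03]
0.35 [0.     0.2911 0.4544 0.4996 0.0938] [-0.06  0.01  0.06  0.06 -0.04 -0.07  0.04 -0.01]
```

Run:
```python
from h import *
im=save('top','top2')[:,:,::-1];sc=save('scene','scene2')[:,:,::-1]
a=cv2.resize(im[280:400,120:340],(660,360));b=cv2.resize(sc[0:220,340:600],(600,508))
cv2.imwrite('pics/z2a.png',a);cv2.imwrite('pics/z2b.png',b)
```

```text
(no output)
```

View pics/z2a.png

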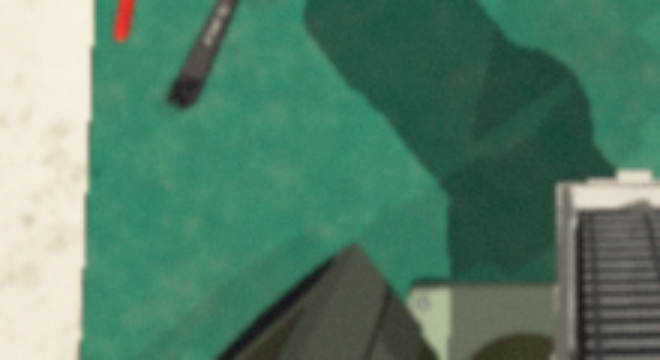

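View pics/z2b.png

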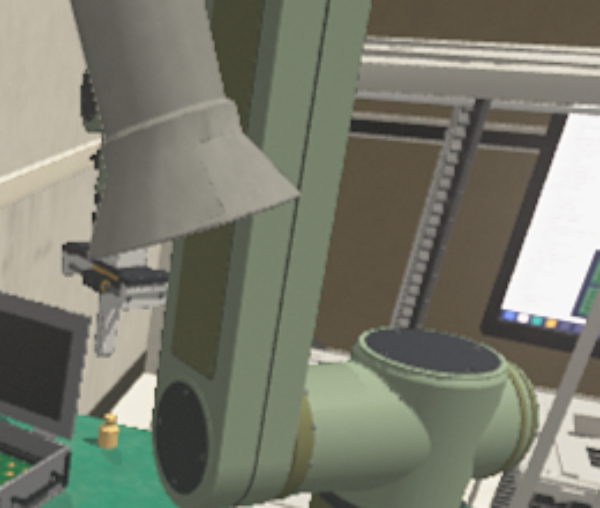

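View pics/top2.png

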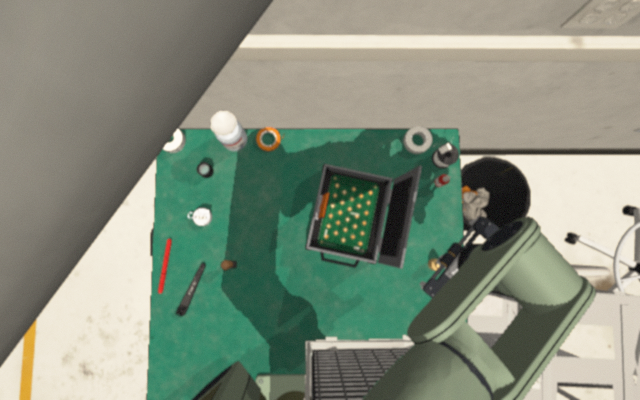

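Request:
servo_tool(
  steps=[
    [1, 0, -15, 0, -7],
    [1, 0, -15, 0, -7],
    [1, 0, -10, 0, -7],
    [1, 0, -10, 0, -7.2],
    [1, 0, 0, -25, 0],
    [1, 0, 0, -25, 0],
    [1, 0, 0, -27, 0],
    [1, 0, 0, 0, 0],
  ],
)

```text
clock: 3.3
ee_pos: [0.3001, -0.3064, 0.2033]
tcp_rot: [0.443, -0.55, 0.553, -0.442]
force: [0.0, -0.4, -0.5]
opening: 0.0003
```

```bash
cat >> st.py <<'E'
p=np.load('p.npy');l=Rz(p[2]).T@(s['ee_pos']-[p[0],p[1],0]);print('local mm',(l*1000).round(1),'zaz',Rn.from_quat(s['tcp_rot']).as_matrix()[:,2].round(3),'eff',s['joint_efforts'].round(1))
E
python3 st.py
```

```text
3.3 [-0.99766, -0.11742, 1.88391, -0.00054, 1.36999, -0.77982] [0.30014, -0.30642, 0.20329] [0.4431, -0.5496, 0.5531, -0.4423] 0.0003 [ 0.02 -0.42 -0.48]
local mm [-145.7 -210.4  203.3] zaz [ 0.976 -0.216  0.003] eff [ -0.4 -23.4 -27.4  -0.1   0.2  -0.2]
```

Request:
servo_tool(
  steps=[
    [1, -25, 0, 0, 0],
    [1, -25, 0, 0, 0],
    [1, -25, 0, 0, 0],
    [1, -25, 0, 0, 0],
    [1, 0, 0, 0, 0],
  ],
)

```text
clock: 3.8
ee_pos: [0.3243, -0.2069, 0.2025]
tcp_rot: [0.444, -0.549, 0.552, -0.445]
force: [-0.7, 0.3, -0.3]
opening: 0.0005
```

```bash
python3 st.py; python3 -c "
from h import *
save('scene','scene3');save('top','top3')"
```

```text
3.8 [-0.79491, -0.2248, 1.97532, 0.00112, 1.38671, -0.58273] [0.32429, -0.2069, 0.20253] [0.4437, -0.5487, 0.5517, -0.4447] 0.0005 [-0.72  0.32 -0.33]
local mm [-143.3 -108.   202.5] zaz [ 0.978 -0.211  0.004] eff [  0.8 -19.  -27.8   0.2   0.2   0.2]
```

View pics/scene3.png

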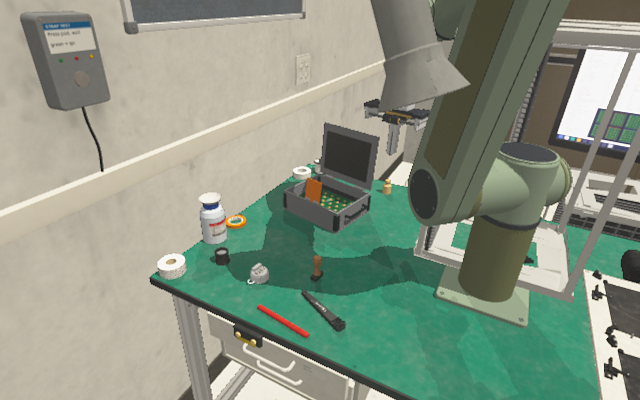

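View pics/top3.png

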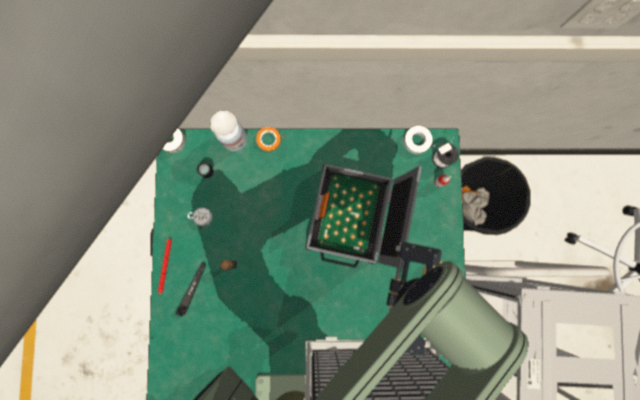

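Request:
servo_tool(
  steps=[
    [1, -30, 0, 0, 0],
    [1, -30, 0, 0, 0],
    [1, -30, 0, 0, 0],
    [1, -25, 0, 0, 0],
    [1, 0, 0, 0, 0],
  ],
)

```text
clock: 4.4
ee_pos: [0.348, -0.0948, 0.2013]
tcp_rot: [0.444, -0.55, 0.551, -0.444]
force: [-0.3, 0.3, 0.7]
opening: 0.0004
```

```bash
python3 st.py; python3 -c "
from h import *
save('scene','scene4');save('top','top4')"
```

```text
4.4 [-0.50759, -0.28331, 2.0224, 0.00044, 1.40075, -0.29468] [0.34801, -0.09476, 0.20127] [0.4436, -0.5498, 0.5508, -0.4444] 0.0004 [-0.29  0.26  0.65]
local mm [-143.9    6.6  201.3] zaz [ 0.977 -0.211  0.002] eff [  1.  -16.6 -28.1   0.3   0.1   0.3]
```

View pics/scene4.png

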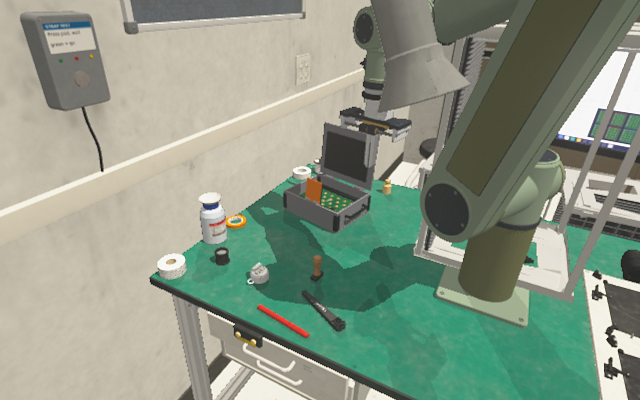

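View pics/top4.png

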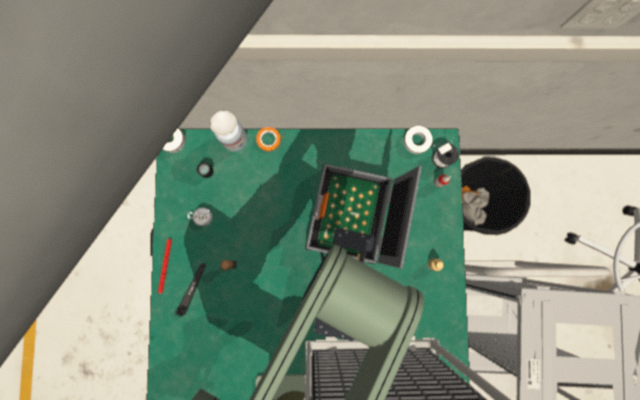

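Request:
servo_tool(
  steps=[
    [1, -25, 0, 0, 0],
    [1, -25, 0, 0, 0],
    [1, -25, 0, 0, 0],
    [1, -25, 0, 0, 0],
    [1, -10, 0, 0, 0],
    [1, 0, 0, 0, 0],
  ],
)

```text
clock: 5.1
ee_pos: [0.3709, 0.0116, 0.2006]
tcp_rot: [0.444, -0.551, 0.551, -0.443]
force: [-0.4, 0.7, -0.3]
opening: 0.0004
```

```bash
python3 st.py; python3 -c "
from h import *
save('scene','scene5');save('top','top5')"
```

```text
5.1 [-0.20272, -0.25385, 2.00181, -0.00061, 1.3934, 0.01243] [0.37093, 0.01155, 0.20061] [0.4436, -0.5506, 0.551, -0.4433] 0.0004 [-0.44  0.7  -0.31]
local mm [-144.1  115.4  200.6] zaz [ 0.977 -0.213  0.   ] eff [  0.7 -17.3 -28.2   0.2   0.    0.1]
```

View pics/top5.png

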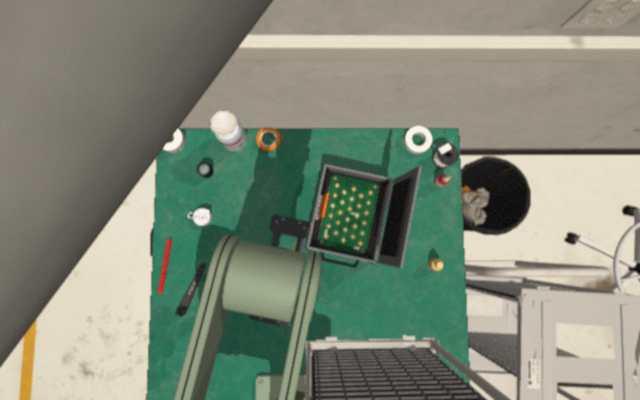

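View pics/scene5.png

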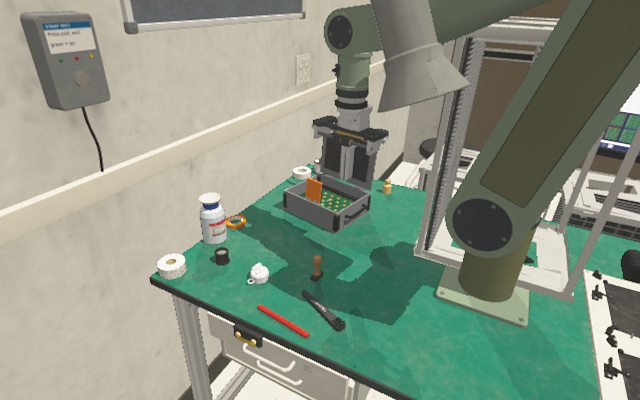

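Request:
servo_tool(
  steps=[
    [1, 0, 40, 0, 0],
    [1, 0, 42, 0, 0],
    [1, 0, 0, 25, 0],
    [1, 0, 0, 25, 0],
    [1, 0, 0, 20, 0],
    [1, 0, 0, 0, 0],
  ],
)

```text
clock: 5.8
ee_pos: [0.441, -0.0052, 0.1188]
tcp_rot: [0.442, -0.551, 0.552, -0.443]
force: [-0.1, 0.5, -0.0]
opening: 0.0006
```

```bash
python3 st.py; python3 -c "
from h import *
save('top','top6')"
```

```text
5.8 [-0.20792, 0.01245, 1.94844, -0.00069, 1.17891, 0.01054] [0.44099, -0.00516, 0.11881] [0.4424, -0.5508, 0.5521, -0.4428] 0.0006 [-0.13  0.52 -0.03]
local mm [-72.1 113.9 118.8] zaz [ 0.976 -0.216  0.002] eff [ -0.1 -24.8 -25.3   0.1  -0.1  -0. ]
```

View pics/top6.png

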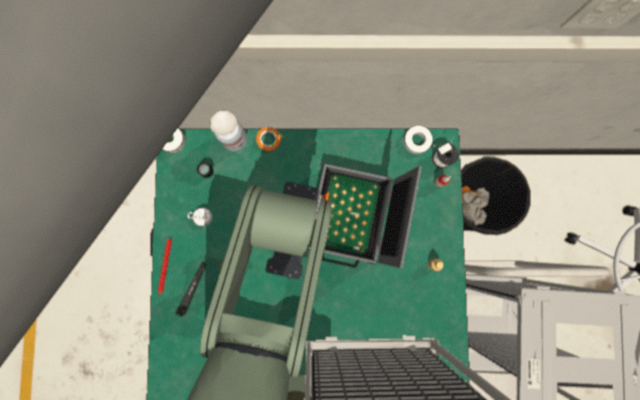

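Request:
servo_tool(
  steps=[
    [1, 0, 0, 25, 0],
    [1, 0, 0, 25, 0],
    [1, 0, 0, 22, 0],
    [1, 0, 0, 0, 0],
    [1, 0, 0, 0, 0],
  ],
)

```text
clock: 6.35
ee_pos: [0.5076, -0.0186, 0.1181]
tcp_rot: [-0.444, 0.552, -0.551, 0.443]
force: [0.3, 0.5, -0.6]
opening: 0.0005
```

```bash
python3 st.py
python3 - <<'E'
from h import *
save('top','top7');save('wrist','w7');save('scene','scene7')
a=cv2.imread('pics/scene7.png')[120:240,270:430];cv2.imwrite('pics/s7z.png',cv2.resize(a,(800,600),interpolation=cv2.INTER_CUBIC))
E
```

```text
6.35 [-0.20698, 0.1585, 1.79073, -0.00018, 1.19442, 0.00944] [0.50762, -0.01857, 0.11814] [-0.4436, 0.5516, -0.5505, 0.4426] 0.0005 [ 0.3   0.49 -0.58]
local mm [ -4.1 114.9 118.1] zaz [ 0.977 -0.215 -0.002] eff [ -0.2 -32.1 -26.3   0.1  -0.1  -0. ]
```

View pics/w7.png

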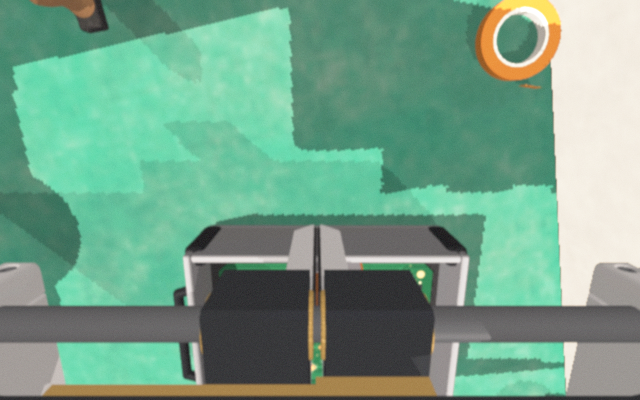

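View pics/s7z.png

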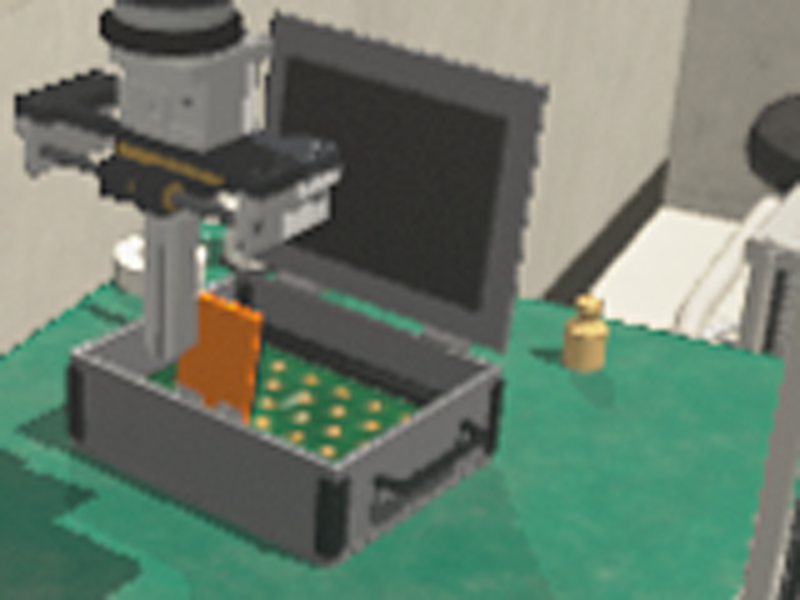

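View pics/top7.png

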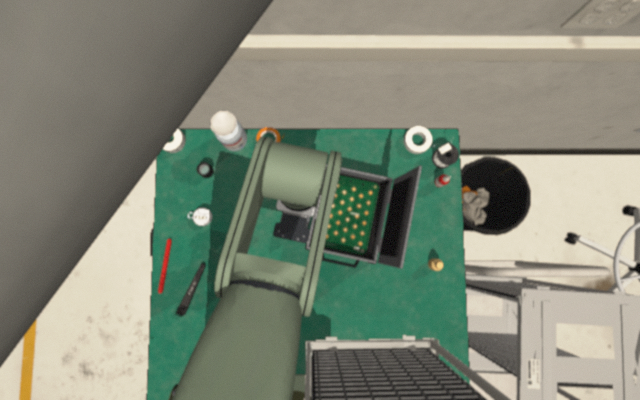

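Request:
servo_tool(
  steps=[
    [1, 18, 0, 4, 0],
    [1, 15, 0, 0, 0],
    [1, 4, 0, 0, 0],
    [1, 4, 0, 0, 0],
    [1, 4, 0, 0, 0],
    [1, 0, 0, 0, 0],
  ],
)

```text
clock: 7.1
ee_pos: [0.5031, -0.0632, 0.1183]
tcp_rot: [-0.443, 0.551, -0.551, 0.443]
force: [-0.4, 0.1, -0.1]
opening: 0.0002
```

```bash
cat > v.py <<'E'
import sys
from h import *
n=sys.argv[1]
save('scene','scene'+n);save('top','top'+n)
a=cv2.imread(f'pics/scene{n}.png')[120:240,280:410];a=cv2.resize(a,(520,480),interpolation=cv2.INTER_CUBIC)
b=cv2.imread(f'pics/top{n}.png')[140:270,290:420]; b=cv2.resize(b,(280,280)); c=np.zeros((480,800,3),np.uint8);c[:,:520]=a;c[:280,520:]=b
cv2.imwrite(f'pics/v{n}.png',c)
E
python3 st.py;python3 v.py 8
```

```text
7.1 [-0.29593, 0.15527, 1.79411, 0.00013, 1.19275, -0.07988] [0.50305, -0.06321, 0.1183] [-0.4432, 0.5512, -0.5508, 0.4431] 0.0002 [-0.45  0.14 -0.08]
local mm [  0.9  70.4 118.3] zaz [ 0.977 -0.214 -0.001] eff [ -0.2 -32.3 -25.6   0.   -0.   -0. ]
```

View pics/v8.png

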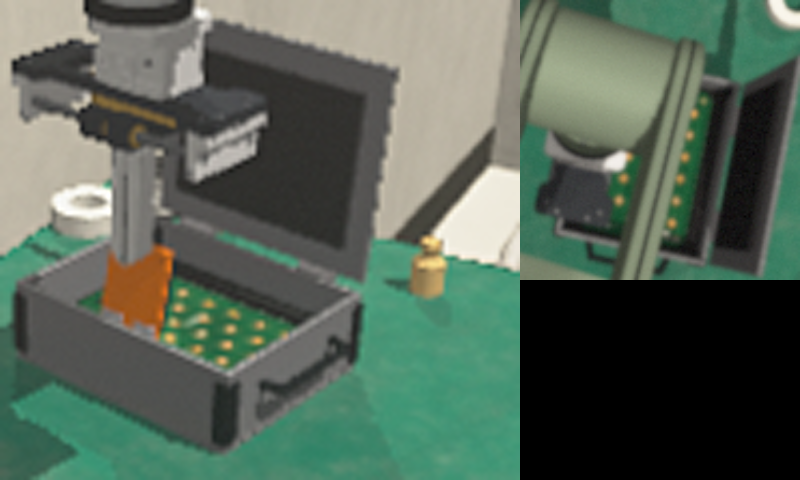

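Request:
servo_tool(
  steps=[
    [1, 8, 2, 0, 0],
    [1, 8, 3, 0, 0],
    [1, 7.5, 4, 0, 0],
    [1, 7.5, 5, 0, 0],
    [1, 6, 6, 0, 0],
    [1, 6, 6.5, 0, 0],
    [1, 0, 0, 0, 0],
  ],
)

```text
clock: 7.9
ee_pos: [0.4932, -0.1058, 0.0906]
tcp_rot: [-0.443, 0.552, -0.551, 0.442]
force: [0.3, 0.6, -0.5]
opening: 0.0007
```

```bash
python3 st.py;python3 v.py 9
```

```text
7.9 [-0.38287, 0.18847, 1.82053, -0.0004, 1.13475, -0.16573] [0.49315, -0.10582, 0.09061] [-0.4434, 0.5518, -0.5506, 0.4424] 0.0007 [ 0.27  0.62 -0.51]
local mm [ 0.3 26.6 90.6] zaz [ 0.977 -0.215 -0.002] eff [ -0.3 -32.6 -24.7   0.   -0.1  -0.1]
```

View pics/v9.png

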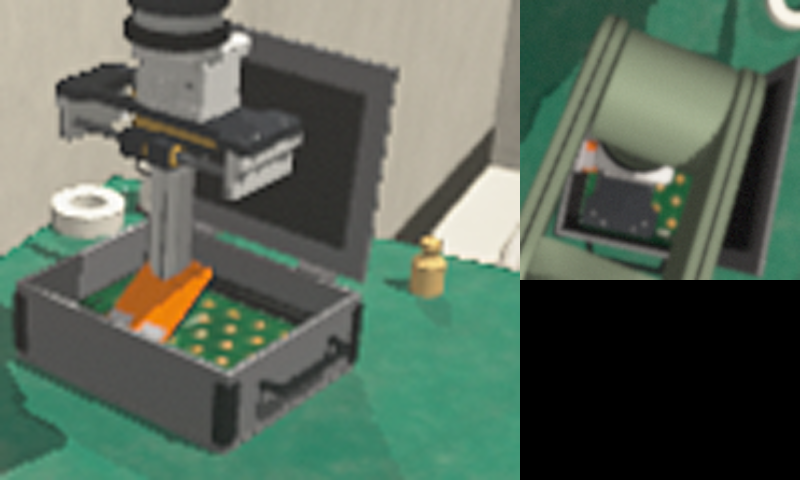

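Request:
servo_tool(
  steps=[
    [1, 4, 7.5, 0, 0],
    [1, 4, 7.5, 0, 0],
    [1, 2, 7, 0, 0],
    [1, 1, 6.5, 0, 0],
    [1, 0, 5, 0, 0],
    [1, 0, 2.5, 0, 0],
    [1, 0, 1, 0, 0],
    [1, 0, 0, 0, 0],
  ],
)

```text
clock: 8.8
ee_pos: [0.4916, -0.1156, 0.0547]
tcp_rot: [-0.443, 0.551, -0.551, 0.443]
force: [0.6, -0.7, -0.7]
opening: 0.0004
```

```bash
python3 st.py;python3 v.py 10
```

```text
8.8 [-0.40274, 0.24258, 1.84295, 0.00026, 1.05681, -0.18712] [0.49158, -0.11564, 0.05468] [-0.4433, 0.5512, -0.5507, 0.4432] 0.0004 [ 0.58 -0.7  -0.66]
local mm [ 0.8 16.7 54.7] zaz [ 0.977 -0.214 -0.001] eff [ -0.1 -33.3 -23.    0.    0.    0. ]
```

View pics/v10.png

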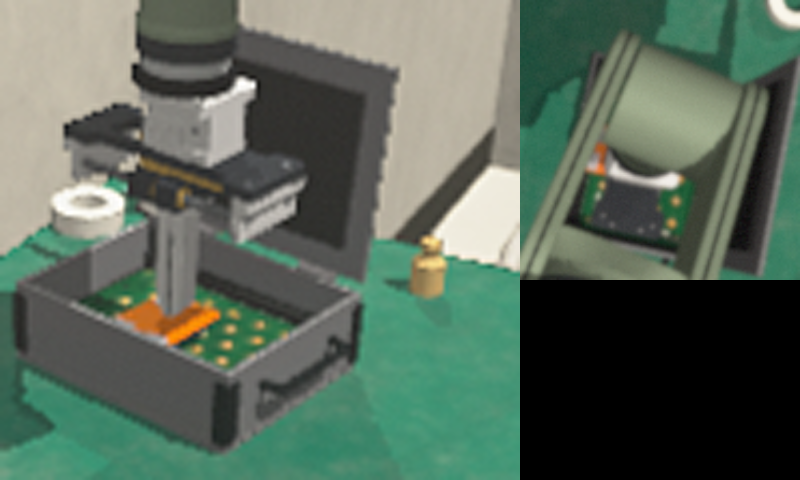

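Nearly flat. I press down in small steps until the force rises.

Request:
servo_tool(
  steps=[
    [1, 0, 0.7, 0, 0],
    [1, 0, 0.7, 0, 0],
    [1, 0, 0, 0, 0],
  ],
)

```text
clock: 9.2
ee_pos: [0.4921, -0.1159, 0.0542]
tcp_rot: [0.443, -0.551, 0.551, -0.443]
force: [-0.7, 0.6, 4.0]
opening: 0.0005
```

```bash
python3 st.py
```

```text
9.2 [-0.40283, 0.24372, 1.84279, 0.00016, 1.05469, -0.18712] [0.49208, -0.11594, 0.05418] [0.4431, -0.5508, 0.551, -0.4434] 0.0005 [-0.7   0.61  3.98]
local mm [ 1.4 16.5 54.2] zaz [ 0.977 -0.214  0.   ] eff [ -0.2 -31.6 -22.3  -0.   -0.5   0. ]
```

Request:
servo_tool(
  steps=[
    [1, 0, 0.8, 0, 0],
    [1, 0, 0.8, 0, 0],
    [1, 0, 0, 0, 0],
  ],
)

```text
clock: 9.5
ee_pos: [0.4922, -0.116, 0.0539]
tcp_rot: [0.443, -0.551, 0.551, -0.443]
force: [-4.1, 1.8, 13.7]
opening: 0.0007
```

```bash
python3 st.py
```

```text
9.5 [-0.40273, 0.24451, 1.84247, 7e-05, 1.0544, -0.18714] [0.49221, -0.11597, 0.0539] [0.4432, -0.5508, 0.551, -0.4433] 0.0007 [-4.12  1.77 13.69]
local mm [ 1.5 16.5 53.9] zaz [ 0.977 -0.214  0.   ] eff [ -0.5 -27.9 -21.1   0.   -1.7   0. ]
```

Request:
servo_tool(
  steps=[
    [1, 0, -10, 0, 0],
    [1, 0, -30, 0, 0],
    [1, 0, -40, 0, 0],
    [1, 0, -45, 0, 0],
    [1, 0, -45, 0, 0],
    [1, 0, 0, -30, 0],
    [1, 0, 0, -40, 0],
    [1, 0, 0, -40, 0],
    [1, 0, 0, -38, 0],
    [1, 0, 0, 0, 0],
  ],
)

```text
clock: 10.5
ee_pos: [0.3437, -0.0828, 0.2211]
tcp_rot: [-0.443, 0.551, -0.551, 0.443]
force: [1.0, -0.1, -1.0]
opening: 0.0004
```

```bash
python3 st.py; python3 v.py 11
```

```text
10.5 [-0.48245, -0.31666, 2.00527, -0.00027, 1.45433, -0.26613] [0.34374, -0.08282, 0.22107] [-0.4434, 0.5514, -0.5506, 0.4428] 0.0004 [ 0.97 -0.1  -0.95]
local mm [-150.6   17.4  221.1] zaz [ 0.977 -0.215 -0.001] eff [  0.1 -16.8 -28.3   0.    0.4  -0.1]
```

View pics/v11.png

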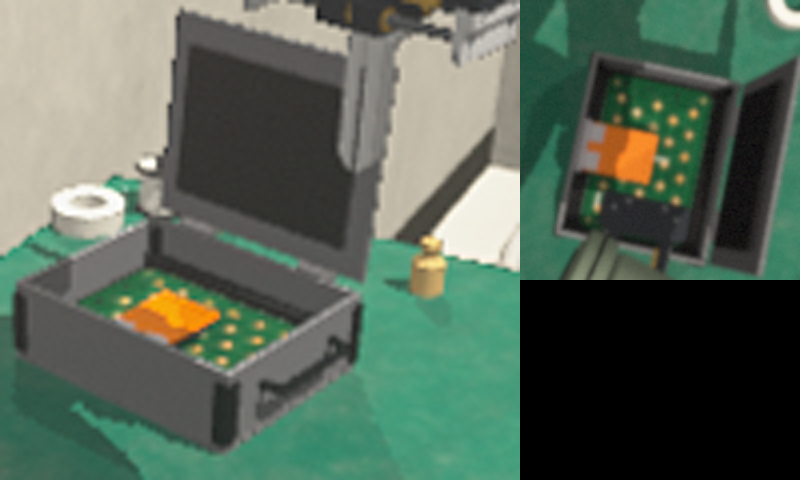

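Request:
servo_tool(
  steps=[
    [1, 30, 0, 0, 0],
    [1, 35, 0, 0, 0],
    [1, 35, 0, 0, 0],
    [1, 35, 0, 0, 0],
    [1, 35, 0, 0, 0],
    [1, 23, -7, 0, 0],
    [1, 0, -7, 0, 0],
    [1, 0, 0, 30, 0],
    [1, 0, 0, 40, 0],
    [1, 0, 0, 40, 0],
    [1, 0, 0, 40, 0],
    [1, 0, 0, 0, 0],
  ],
)

```text
clock: 11.8
ee_pos: [0.457, -0.3047, 0.2347]
tcp_rot: [-0.444, 0.55, -0.55, 0.445]
force: [-0.2, -0.3, -0.8]
opening: 0.0005
```

```bash
python3 st.py; python3 v.py 12
```

```text
11.8 [-0.74658, 0.12999, 1.56918, 0.00141, 1.44257, -0.53451] [0.45697, -0.30472, 0.23474] [-0.4437, 0.5503, -0.55, 0.4447] 0.0005 [-0.21 -0.28 -0.77]
local mm [   7.2 -175.4  234.7] zaz [ 0.978 -0.211  0.001] eff [  0.3 -33.3 -29.7   0.2  -0.3   0.2]
```

View pics/v12.png

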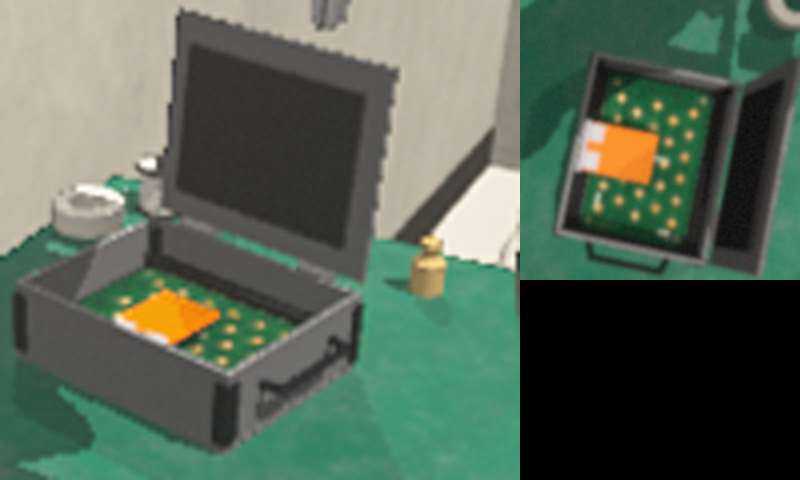

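View pics/top12.png

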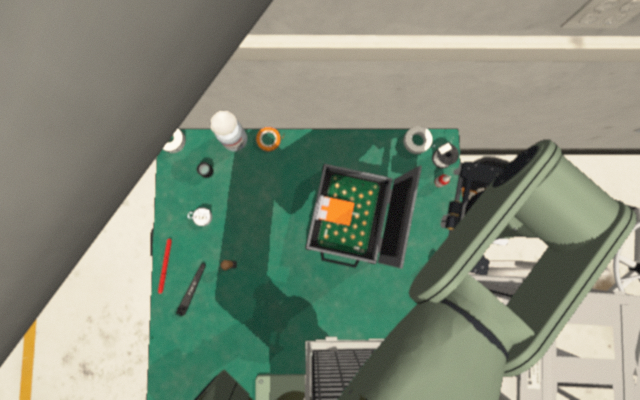

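Request:
servo_tool(
  steps=[
    [1, -25, 0, -5, 0],
    [1, -22, 0, 0, 0],
    [1, -6, 0, 0, 0],
    [1, -5, 0, 0, 0],
    [1, -5, 0, 0, 0],
    [1, 0, 0, 0, 0],
  ],
)

```text
clock: 12.5
ee_pos: [0.461, -0.2425, 0.2363]
tcp_rot: [0.443, -0.551, 0.551, -0.443]
force: [0.5, -0.5, -0.5]
opening: 0.0003
```

```bash
python3 st.py; python3 v.py 13
```

```text
12.5 [-0.65041, 0.06685, 1.63486, -0.00024, 1.43913, -0.43432] [0.46096, -0.24251, 0.23634] [0.4432, -0.5507, 0.5513, -0.4432] 0.0003 [ 0.47 -0.49 -0.54]
local mm [  -2.1 -113.8  236.3] zaz [ 0.977 -0.214  0.001] eff [  0.2 -31.7 -28.5   0.    0.1   0. ]
```

View pics/v13.png

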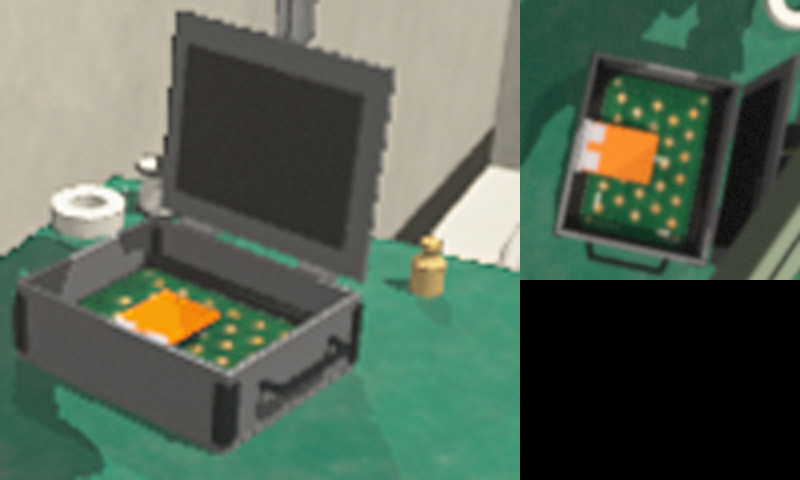

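Request:
servo_tool(
  steps=[
    [1, -7, 0.5, 0, 0],
    [1, -7, 0.8, 0, 0],
    [1, -10.4, 1, 0, 0],
    [1, -10.4, 1.5, 0, 0],
    [1, -10.4, 2.2, 0, 0],
    [1, -10.3, 2.8, 0, 0],
    [1, -10, 3.6, 0, 0],
    [1, -9.5, 4.3, 0, 0],
    [1, -9, 5, 0, 0],
    [1, -8.5, 5.5, 0, 0],
    [1, 0, 0, 0, 0],
  ],
)

```text
clock: 13.7
ee_pos: [0.4802, -0.1503, 0.2073]
tcp_rot: [-0.444, 0.552, -0.55, 0.443]
force: [-0.3, 0.4, -0.2]
opening: 0.0002
```

```bash
python3 st.py; python3 v.py 14
```

```text
13.7 [-0.47583, 0.05347, 1.70983, 0.00065, 1.38116, -0.26146] [0.48023, -0.15025, 0.20727] [-0.4438, 0.5517, -0.5496, 0.4434] 0.0002 [-0.35  0.4  -0.17]
local mm [ -2.9 -19.6 207.3] zaz [ 0.977 -0.213 -0.003] eff [  0.3 -30.6 -28.2   0.1  -0.    0.1]
```

View pics/v14.png

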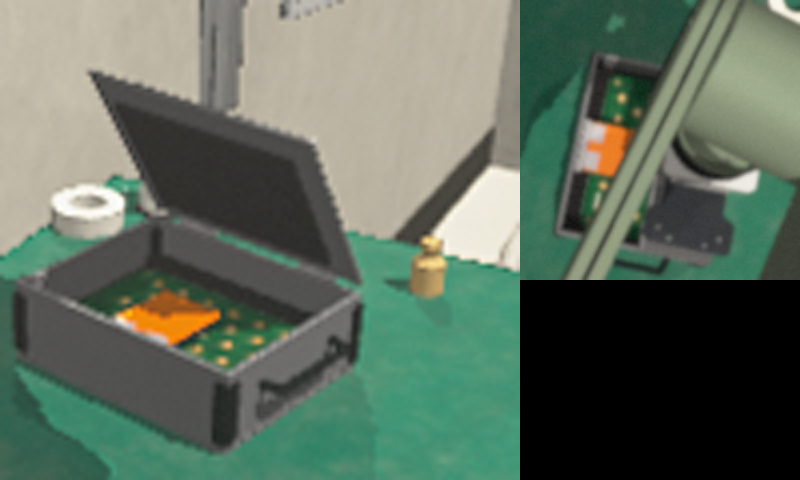

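Request:
servo_tool(
  steps=[
    [1, -7.8, 5.4, 0, 0],
    [1, -7.3, 6, 0, 0],
    [1, -6.7, 6.6, 0, 0],
    [1, -6.2, 7, 0, 0],
    [1, -6, 7.6, 0, 0],
    [1, -5.6, 8, 0, 0],
    [1, -5.2, 8.4, 0, 0],
    [1, -4.7, 8.8, 0, 0],
    [1, -3.8, 9, 0, 0],
    [1, -3.2, 9, 0, 0],
    [1, -2.7, 9, 0, 0],
    [1, 0, 0, 0, 0],
  ],
)

```text
clock: 15.0
ee_pos: [0.4923, -0.0934, 0.1221]
tcp_rot: [-0.444, 0.552, -0.55, 0.443]
force: [0.3, 0.3, -0.4]
opening: 0.0003
```

```bash
python3 st.py; python3 v.py 15
```

```text
15.0 [-0.36036, 0.14019, 1.80275, -0.00011, 1.20214, -0.14486] [0.49225, -0.09341, 0.12208] [-0.444, 0.5519, -0.5498, 0.4427] 0.0003 [ 0.3   0.27 -0.37]
local mm [ -3.2  38.6 122.1] zaz [ 0.977 -0.214 -0.003] eff [  0.1 -31.8 -25.9   0.1  -0.1   0. ]
```

View pics/v15.png

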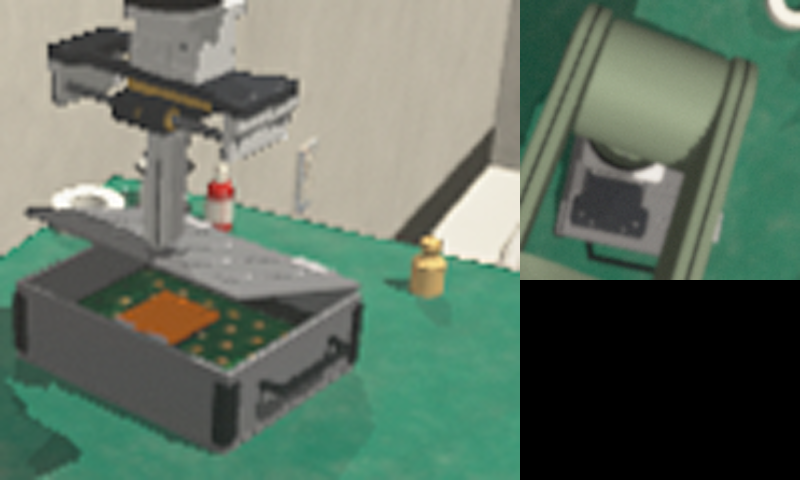

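Cover about 18° from shut, flap still flat below it. Pressing the rest down.

Request:
servo_tool(
  steps=[
    [1, -2, 9, 0, 0],
    [1, -1, 9, 0, 0],
    [1, 0, 9, 0, 0],
    [1, 0, 8, 0, 0],
    [1, 0, 6, 0, 0],
    [1, 0, 3, 0, 0],
    [1, 0, 1.5, 0, 0],
    [1, 0, 0, 0, 0],
    [1, 0, 0, 0, 0],
  ],
)

```text
clock: 16.0
ee_pos: [0.4944, -0.0913, 0.0787]
tcp_rot: [0.443, -0.551, 0.551, -0.443]
force: [0.1, 0.7, 0.5]
opening: 0.0002
```

```bash
python3 st.py
```

```text
16.0 [-0.35489, 0.20075, 1.83488, -0.00013, 1.10543, -0.13903] [0.4944, -0.09132, 0.07866] [0.4432, -0.5508, 0.5511, -0.4433] 0.0002 [0.15 0.7  0.47]
local mm [-1.6 41.  78.7] zaz [ 0.977 -0.214  0.001] eff [  0.  -32.5 -23.8   0.1   0.   -0. ]
```

Request:
servo_tool(
  steps=[
    [1, 0, 1, 0, 0],
    [1, 0, 1, 0, 0],
    [1, 0, 0.8, 0, 0],
    [1, 0, 0.6, 0, 0],
    [1, 0, 0, 0, 0],
  ],
)

```text
clock: 16.5
ee_pos: [0.4946, -0.0913, 0.0762]
tcp_rot: [0.443, -0.551, 0.551, -0.443]
force: [-2.0, -0.1, 6.7]
opening: 0.0005
```

```bash
python3 st.py
```

```text
16.5 [-0.35474, 0.20466, 1.83615, -9e-05, 1.10006, -0.13903] [0.49461, -0.09131, 0.0762] [0.4432, -0.5507, 0.5511, -0.4434] 0.0005 [-1.96 -0.15  6.72]
local mm [-1.4 41.1 76.2] zaz [ 0.977 -0.214  0.001] eff [ -0.1 -29.9 -22.6   0.1  -0.7  -0. ]
```

Request:
servo_tool(
  steps=[
    [1, 0, 0.8, 0, 0],
    [1, 0, 0.8, 0, 0],
    [1, 0, 0, 0, 0],
  ],
)

```text
clock: 16.8
ee_pos: [0.4947, -0.0913, 0.0761]
tcp_rot: [0.443, -0.551, 0.551, -0.443]
force: [-5.2, 1.4, 15.1]
opening: 0.0003
```

```bash
python3 st.py
```

```text
16.8 [-0.35463, 0.20519, 1.83588, -0.00024, 1.10006, -0.139] [0.49466, -0.09133, 0.07606] [0.4433, -0.5507, 0.5511, -0.4433] 0.0003 [-5.2   1.4  15.15]
local mm [-1.3 41.1 76.1] zaz [ 0.977 -0.214  0.   ] eff [ -0.4 -26.2 -21.4   0.1  -1.9  -0. ]
```

At the stop (76.1 mm, force rising). Retreat up and check.

Request:
servo_tool(
  steps=[
    [1, 0, -5, 0, 0],
    [1, 0, -20, 0, 0],
    [1, 0, -30, 0, 0],
    [1, 0, -30, 0, 0],
    [1, 20, -10, -30, 0],
    [1, 30, 0, -30, 0],
    [1, 30, 0, -30, 0],
    [1, 0, 0, 0, 0],
    [1, 0, 0, 0, 0],
  ],
)

```text
clock: 17.7
ee_pos: [0.389, -0.1503, 0.1685]
tcp_rot: [0.442, -0.551, 0.552, -0.443]
force: [0.1, 0.3, -0.2]
opening: 0.0004
```

```bash
python3 st.py; python3 v.py 16
```

```text
17.7 [-0.57746, -0.10622, 1.94887, 0.00064, 1.29821, -0.35957] [0.38901, -0.15033, 0.16851] [0.4423, -0.5513, 0.5516, -0.4429] 0.0004 [ 0.07  0.26 -0.16]
local mm [-92.  -39.  168.5] zaz [ 0.976 -0.216  0.001] eff [ -0.6 -22.7 -26.5  -0.    0.1  -0. ]
```

View pics/v16.png

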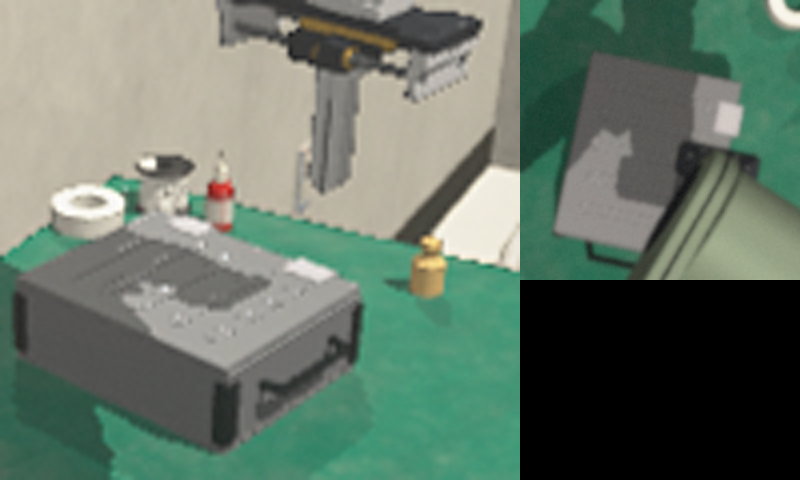

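View pics/scene16.png

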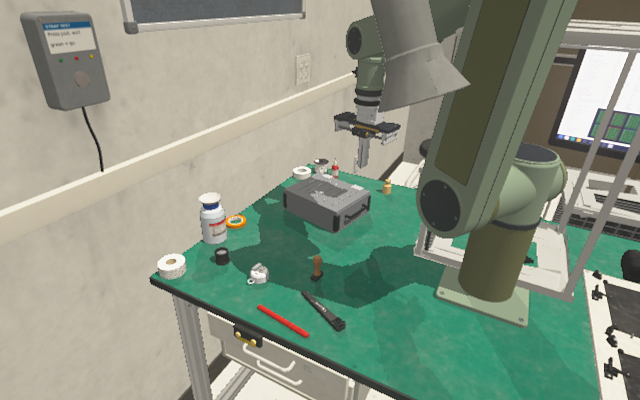

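```bash
python3 -c "
from rig import ctrl
print(ctrl.finish_job())"
```

```text
the job is handed in; nothing more can be done
None
```

The orange flap is folded down over the board and the grey cover is shut over it, in that order. I handed the job in at about 18 s of the 59 s limit. Both were pushed only on their outer faces with the shut fingertips.

**Flap:** I pressed it until it stopped at 53.9 mm (54 mm expected), with 14 N on the fingertip. Later pictures show it lying flat and staying there, with the board still in its bed.

**Cover:** I pressed it until it stopped at 76.1 mm (76 mm expected), with 15 N on the fingertip. After I backed off, the picture shows it flat on the rim.

**Surroundings:** The last scene picture shows the test weight, loupe, counter and stamp where they stood at the start. The robot was clear of everything, with a force reading of about 0.

**Hood not confirmed:** By my estimate of the arm's links, the forearm passed through the space the text gives for the hood, above 0.62 m. No camera showed a hood there. Joint efforts, read after each move, showed no contact.

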